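# Change the kiln's fuse block with the isolator off

### The arm

A 7-joint arm with a two-finger parallel gripper is mounted at the origin on the work surface. World frame = base frame: x ahead of the robot, y to its left, z up, the work surface at z = 0. Lengths are in mm, angles in rad, forces in N, time in s.
With the tool pointing down it reaches from about 425 to 1025 mm from the base axis. Payload 9.4 kg.
Tool frame: the origin (TCP) lies between the finger pads; the fingertips stand 8 mm ahead of it and the grasp point (between the pads) lies 11 mm behind it (bot.tips_ahead is the distance from the TCP to the fingertips, in mm); z points along the fingers, y is the line along which they close (so a half turn about z gives the same grasp; the last joint's range is limited). The gripper opens to 93 mm and grips with 3 to 60 N. Pads are 15 mm wide; open, the fingers measure 128 mm over their backs; the gripper's body (75 mm by 188 mm) begins 65 mm behind the grasp point.
Start: joints at [1.242, 0.599, -0.003, 1.599, 0.002, 0.943, -0.08], TCP at [180.622, -702.139, 226.618] pointing down, gripper open.
Joint ranges: [-2.57, 2.57], [-0.35, 1.97], [-1.29, 1.29], [0.11, 2.56], [-1.05, 4.19], [0.11, 1.86], [-2.63, 2.63]. Speed limits (rad/s): [2.22, 2.22, 3.01, 3.01, 3.14, 3.14, 3.14].

### API

Orientations are given as a 3x3 rotation matrix whose columns are the frame's x, y, z axes.
In Python, from cell import status, viewer, finish_job, bot gives the robot as it stands. The module is installed in compiled form; this text tells all that it offers.
- The arm moves only by the shell command python3 -m handwheel 'ROWS' [FORCE]. ROWS is JSON, a list of rows, each an object of numbers: "wx", "wy", "wz": the turn, a rotation vector about the tool's x, y, z in rad; "tx", "ty", "tz": the shift along the tool's x, y, z in cm; "fingers": the finger opening in cm, from 0 to 9.3. A call has 1 to 12 rows; each row shifts and turns the commanded pose from where the row before left it, along the tool's axes as they then stand; what a row does not reach is not made up. A row lasts 1/12 s, in which the tool goes at most 41.7 mm and 7.16 degrees, less where a joint would pass 70% of its speed; a pose out of reach is approached as far as the arm can. A call with a gripper value outside its range is refused whole. The fingers move at their own pace and stop on an object; FORCE is the grip in N (left out, the last holds). Time passes only in rows, so rows that do not move let the fingers close. It gives the time, the measured TCP pose, the force, the opening and the grip force at its end, in the units of the state.
- status.read_state(): the state, without advancing time (a new reading comes with each control period).
- viewer.get_image(name): name is "scene" or "side" or "wrist"; returns the picture (384x512x3 uint8, red, green, blue); there is no depth.
- viewer.camera_info(name): a dict with "vfov" (degrees; the focal length in pixels is half the picture's height over the tangent of half this angle, whatever the lens; pixels are square), "cx", "cy" (the principal point, pixels), "extrinsics" (4x4, takes a point from camera to world coordinates); the wrist camera has in their place "T_tool_cam" (4x4, takes a point from camera to tool coordinates, whose origin is the TCP and whose axes are the flange's). Camera axes: x right, y down, z forward; pixel columns grow to the right and rows downward; lengths in mm; the calibration is good to about 2 mm. A picture is of the moment at which its call begins: read the wrist's pose just before it. camera_info takes no time and is no camera call.
- finish_job(): hands the job in; it is judged then, once.
Trained networks look in the newest picture that a camera, given by its name, has taken for a name from the list of things; names that differ only in an ending like _2 or _b are one class to them, and where a whole thing is asked for, a point or a joint stands for the part that bears it (a point fixed in the world has none). Each returns a list of dicts, best first, with "score" (0 to 1); they miss things now and then, are a little off and sometimes report something else, mostly with a low value. They report only what shows in the picture. A call takes as long as a camera call.
- viewer.boxes_of(query, camera): "xyz" ([x, y, z] in mm, in the coordinates of the camera as it stood for that picture, good to about 4 mm: the middle of the surface that is visible of it).
- viewer.masks_of(query, camera): "pixels" (384x512 bool, what is visible of it).
- viewer.spot_point(query, camera): "xyz" ([x, y, z] in mm, in the coordinates of the camera as it stood for that picture, good to about 4 mm: a listed point, or the origin of a listed thing).
The state is a dict: "time_s": time; "joints": joint angles; "qd": joint speeds; "effort": joint torques, N m; "ee_pos": TCP position; "tcp_rot": TCP orientation; "force": force on the tool from outside, world axes, zero at the start; "ft_torque": the same for the moment, N m; "grip_width": finger opening in mm; "gripper_force": force on a finger pad.
Only numpy, scipy, OpenCV 4.12 (cv2) and the standard library are available. Lean on these libraries where they do the work, as an engineer would, in place of code of your own. Each camera call takes 0.05 s, during which the arm holds its last target. There are 200 camera calls.

### The job

Throw the T-handled knife isolator off, drop the white porcelain fuse block fully home in the empty socket and swing the locking bar shut over it, then throw the T-handled isolator back on. Leave the ball-handled switch beside it and the brick, jar, wrench and bobbin as they are.

Things in the scene. Friction and masses are not known exactly. Their poses are not given: they have to be found in the camera images.
- board: fixed dark slate switchboard, 160 (x) x 220 (y) x 20 mm, carrying two knife isolators side by side between brass cheeks up to 71 mm high; origin at the centre of its underside; T-handled isolator at y = +50 mm, ball-handled one at y = -60 mm. Both handles swing in the board's x-z direction: leaning to the board's -x is off, to +x is on. Yaw within 0.35 rad of the world
- isolator (a joint): T-handled isolator: 0 = off (leans 0.75 rad from upright to the board's -x), 0.75 = upright, 1.5 = on (leans 0.75 rad to +x). Heavy over-centre handle (0.6 kg): left alone it falls to whichever end it is nearer and rests there on its stop; about 4 N at the grip pushes it over if the push rises with the grip along its arc (a level push may bind by friction)
- isolator_grip (a point): centre of the dark wooden T grip, a round bar 80 mm long and 22 mm thick parallel to the board's y axis, 112 mm from the hinge; its height is 142 mm at both ends of the throw and 172 mm upright, its travel +-76 mm along the board's x. Below it two copper blades 34 mm apart over their outsides
- isolator_hinge (a point): point on the T-handled isolator's hinge axis (parallel to the board's y), 60 mm above the bench
- aux_ball (a point): centre of the 32 mm dark wooden ball on the other, shorter isolator, 75 mm from its hinge; it is off (leaning to the board's -x) and must stay so
- socket: fixed slate socket block 180 (x) x 90 (y) x 36 mm, origin at the centre of its underside; its pocket is 105 x 41 mm with 3 mm lead-in chamfers, long side along x, centred at x = -30 mm, 22 mm deep. A steel pillar of 24 mm diameter at x = +45 mm carries the locking bar, whose vertical hinge axis is there
- pocket (a point): centre of the pocket's floor, 14 mm above the bench; axes as the socket's
- latch (a joint): locking bar: 0 = shut (against its stop, pointing from the pillar to the socket's -x over the pocket), grows anticlockwise seen from above as it opens, up to 2.3 rad (starts 1.4 to 1.95). It turns about the vertical, with light friction, and stays where left
- latch_knob (a point): centre of the upright wooden knob at the free end of the steel bar, 85 mm from the hinge axis, 103 mm above the bench; 18 mm diameter, from 88 to 118 mm above the bench. The bar is 18 mm wide and 10 mm thick, from 78 to 88 mm above the bench, 4 mm over the seated fuse
- fuse: loose white porcelain fuse block with thin brass end plates, 100 (x) x 36 (y) x 60 mm (z), about 0.4 kg, origin at the centre of its underside; stands upright on the bench, z up. Either way round fits. Seated, its top is 74 mm above the bench
- brick: loose red firebrick piece 110 x 55 x 60 mm, origin at the centre of its underside; bystander
- jar: loose brown jar with a steel lid, 64 mm diameter, 100 mm high, origin at the centre of its underside; bystander
- wrench: loose steel wrench 180 mm long lying flat along its own x; bystander
- bobbin: loose white ceramic bobbin, 60 mm diameter, 85 mm high, origin at the centre of its underside; bystander

How it is judged (in metres and radians):
On the way, in this order (a step that is already met when the one before it is completed fails the run):
1. The T-handled isolator is thrown fully off (within 0.1 rad of its off stop) (value of joint isolator below 0.1 rad), for 0.2 s.
2. With the isolator off, the fuse block is fully home on the pocket's floor (within 3 mm of it, upright) and let go (value of joint isolator below 0.1 rad and z of fuse in the frame of pocket between -0.003 and 0.003 m and horizontal distance between fuse and pocket below 0.006 m and angle between the x axis of fuse and the x axis of socket, either way round below 0.09 rad and angle between fuse's own z axis and vertical below 0.06 rad and contact force between each of the fingers, the arm and fuse below 0.2 N), for 0.2 s.
3. With the isolator still off and the fuse home, the locking bar is swung shut over it, within 0.1 rad of its stop (value of joint each of isolator, latch below 0.1 rad and z of fuse in the frame of pocket between -0.003 and 0.003 m and horizontal distance between fuse and pocket below 0.006 m and angle between the x axis of fuse and the x axis of socket, either way round below 0.09 rad and angle between fuse's own z axis and vertical below 0.06 rad), for 0.2 s.
At the end, for the whole second after the job is handed in: The T-handled isolator stands within 0.1 rad of its on stop, the fuse block sits upright on the pocket floor within 3 mm in height and 6 mm sideways and at rest, the locking bar is within 0.1 rad of shut, and the robot touches nothing (value of joint isolator above 1.4 rad and z of fuse in the frame of pocket between -0.003 and 0.003 m and horizontal distance between fuse and pocket below 0.006 m and angle between the x axis of fuse and the x axis of socket, either way round below 0.09 rad and angle between fuse's own z axis and vertical below 0.06 rad and value of joint latch below 0.1 rad and linear speed of fuse below 0.02 m/s and contact force between each of the fingers, the arm and anything else below 0.2 N).
It fails at once if The ball of the other isolator is moved by more than 20 mm (distance of aux_ball from where it was at the start of the episode above 0.02 m).
It fails at once if the brick is moved by more than 25 mm (distance of brick from where it was at the start of the episode above 0.025 m).
It fails at once if the jar is moved by more than 25 mm (distance of jar from where it was at the start of the episode above 0.025 m).
It fails at once if the wrench is moved by more than 25 mm (distance of wrench from where it was at the start of the episode above 0.025 m).
It fails at once if the bobbin is moved by more than 25 mm (distance of bobbin from where it was at the start of the episode above 0.025 m).
It also fails if it takes over 72 s, if anything falls off the work surface, if the arm or the gripper's body presses on something with over 40 N, if the wrist force passes 120 N, or if a joint passes its speed limit or range.

## Working session

There is one attempt and no reset: what is moved stays moved. The work goes in short steps, Python scripts to look and compute and a shell command to move; the robot and the scene stay as the last step left them, time stands still between calls to the robot, and variables do not carry over. Pictures are saved under pics/ and viewed, at most 10 in all, crops included, and the job is handed in when it is done.

```bash
mkdir -p pics; cat > h.py <<'E'
import numpy as np, cv2
from cell import status, viewer, bot
def cam2w(name,p):
    i=viewer.camera_info(name)
    if name=='wrist':
        s=status.read_state(); T=np.eye(4); T[:3,:3]=s['tcp_rot']; T[:3,3]=s['ee_pos']; M=T@np.array(i['T_tool_cam'])
    else: M=np.array(i['extrinsics'])
    return (M@np.r_[p,1])[:3]
def snap(name,fn=None):
    im=viewer.get_image(name)
    if fn: cv2.imwrite('pics/'+fn,cv2.cvtColor(im,cv2.COLOR_RGB2BGR))
    return im
E
python3 - <<'E'
from h import *
s=status.read_state(); print(s['ee_pos'],np.round(s['tcp_rot'],3).tolist(),s['grip_width'],s['time_s'])
a=[snap('scene'),snap('side')]
cv2.imwrite('pics/a.png',cv2.cvtColor(cv2.resize(np.vstack(a),None,fx=.78,fy=.78),cv2.COLOR_RGB2BGR))
cv2.imwrite('pics/b.png',cv2.cvtColor(a[0],cv2.COLOR_RGB2BGR))
for c in('scene','side'):
    for q in ['board','isolator_grip','isolator_hinge','aux_ball','socket','pocket','latch_knob','fuse','brick','jar','wrench','bobbin']:
        print(c,q,[(round(d['score'],2),np.round(cam2w(c,d['xyz'])).tolist()) for d in viewer.spot_point(q,c)[:2]])
E
```

```text
[ 180.49060743 -701.6810406   225.75957254] [[0.968, 0.249, -0.001], [0.249, -0.968, 0.001], [-0.0, -0.002, -1.0]] 92.48073858430728 0.0
scene board [(0.94, [519.0, -279.0, -2.0])]
scene isolator_grip [(0.69, [600.0, -232.0, 143.0])]
scene isolator_hinge [(0.75, [519.0, -229.0, 56.0])]
scene aux_ball [(0.6, [466.0, -337.0, 116.0])]
scene socket [(0.67, [483.0, 19.0, 2.0]), (0.61, [530.0, 269.0, -0.0])]
scene pocket [(0.59, [505.0, 282.0, 16.0]), (0.51, [761.0, 242.0, 1.0])]
scene latch_knob [(0.52, [520.0, -278.0, -4.0]), (0.46, [541.0, 164.0, 100.0])]
scene fuse [(0.58, [485.0, 19.0, -1.0])]
scene brick [(0.61, [658.0, -19.0, -6.0])]
scene jar [(0.55, [770.0, -240.0, 2.0])]
scene wrench [(0.64, [810.0, -8.0, 4.0]), (0.46, [518.0, -230.0, 60.0])]
scene bobbin [(0.8, [763.0, 243.0, -3.0])]
side board [(0.87, [518.0, -281.0, -7.0]), (0.18, [483.0, 19.0, -0.0])]
side isolator_grip [(0.73, [598.0, -228.0, 142.0])]
side isolator_hinge [(0.62, [520.0, -229.0, 66.0])]
side aux_ball [(0.63, [803.0, -8.0, 2.0]), (0.56, [464.0, -337.0, 111.0])]
side socket [(0.71, [526.0, 265.0, -1.0]), (0.6, [775.0, -238.0, -4.0])]
side pocket [(0.89, [505.0, 287.0, 17.0])]
side latch_knob [(0.74, [545.0, 166.0, 97.0]), (0.29, [483.0, 21.0, -3.0])]
side fuse [(0.85, [481.0, 17.0, -6.0]), (0.32, [594.0, -230.0, 144.0])]
side brick [(0.86, [654.0, -18.0, -1.0])]
side jar [(0.63, [774.0, -240.0, -3.0]), (0.31, [803.0, -6.0, 1.0])]
side wrench [(0.72, [804.0, -10.0, 3.0])]
side bobbin [(0.85, [762.0, 237.0, 1.0])]
```

View pics/a.png

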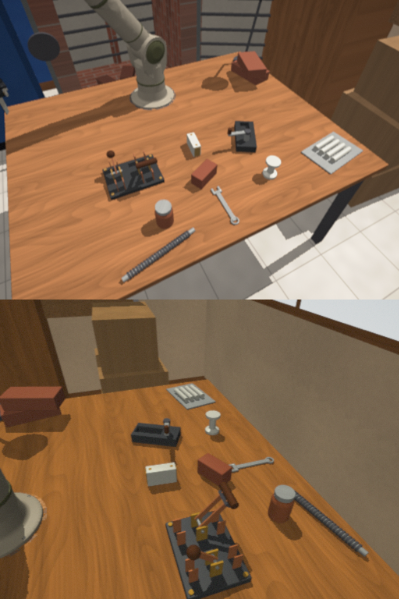

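```bash
python3 -m handwheel '[{"wz":0.084,"fingers":0},{"wz":0.084},{"wz":0.084},{"tx":2.8,"ty":-2.8},{"tx":2.8,"ty":-2.8},{"tx":2.8,"ty":-2.8},{"tx":2.8,"ty":-2.8},{"tx":2.8,"ty":-2.8},{"tx":2.8,"ty":-2.8},{"tx":2.8,"ty":-2.8},{"tx":2.8,"ty":-2.8},{"tx":2.8,"ty":-2.8}]'
python3 -m handwheel '[{"tx":2.8,"ty":-2.8},{"tx":2.8,"ty":-2.8},{"tx":2.8,"ty":-2.8},{"tx":2.8,"ty":-2.8},{"tx":2.8,"ty":-2.8},{"tx":2.8,"ty":-2.8},{"tx":2.8,"ty":-2.8},{"tx":2.8,"ty":-2.8},{}]'; python3 -c "
from h import *
print(np.round(status.read_state()['tcp_rot'],3).tolist())"
```

```text
[[0.968, 0.249, -0.0], [0.249, -0.968, -0.0], [-0.0, 0.0, -1.0]]schema error: expected keys wx, wy, wz, tx, ty, tz, fingers
schema error: expected keys wx, wy, wz, tx, ty, tz, fingers
```

```bash
python3 - <<'E'
from h import *
# orientation estimates from masks on known-height planes using fixed cameras
def rays(name,uv,z):
    i=viewer.camera_info(name); M=np.array(i['extrinsics']); f=192/np.tan(np.radians(i['vfov'])/2)
    d=np.c_[(uv[:,0]-i['cx'])/f,(uv[:,1]-i['cy'])/f,np.ones(len(uv))]@M[:3,:3].T
    return M[:3,3]+d*((z-M[2,3])/d[:,2])[:,None]
cr=[]
for c in('scene','side'):
    im=snap(c)
    i=viewer.camera_info(c); M=np.array(i['extrinsics']); f=192/np.tan(np.radians(i['vfov'])/2)
    for q,p in (('fuse',[483,18,40]),('socket',[528,267,30])):
        pc=np.linalg.inv(M)@np.r_[p,1]; u,v=f*pc[0]/pc[2]+i['cx'],f*pc[1]/pc[2]+i['cy']
        u,v=int(u),int(v); cr.append(cv2.resize(im[max(v-32,0):max(v-32,0)+64,max(u-42,0):max(u-42,0)+84],(400,300),interpolation=cv2.INTER_CUBIC)); print(c,q,u,v)
cv2.imwrite('pics/c.png',cv2.cvtColor(np.vstack([np.hstack(cr[:2]),np.hstack(cr[2:])]),cv2.COLOR_RGB2BGR))
E
```

```text
scene fuse 247 182
scene socket 313 171
side fuse 206 220
side socket 200 169
```

View pics/c.png

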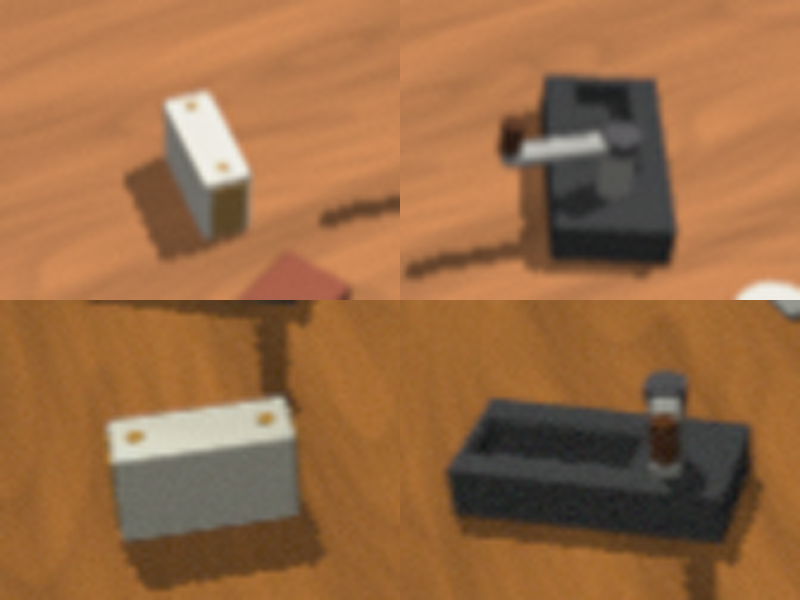

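The crops show the fuse standing upright (scene ≈ 247,182; side ≈ 206,220) and the empty socket (scene ≈ 313,171) with its bar swung out toward −y. Every row needs all the keys, so I'm retyping the move in full.

```bash
python3 -m handwheel '[{"wx":0,"wy":0,"wz":0.084,"tx":0,"ty":0,"tz":0,"fingers":0},{"wx":0,"wy":0,"wz":0.084,"tx":0,"ty":0,"tz":0,"fingers":0},{"wx":0,"wy":0,"wz":0.084,"tx":0,"ty":0,"tz":0,"fingers":0},{"wx":0,"wy":0,"wz":0,"tx":2.8,"ty":-2.8,"tz":0,"fingers":0},{"wx":0,"wy":0,"wz":0,"tx":2.8,"ty":-2.8,"tz":0,"fingers":0},{"wx":0,"wy":0,"wz":0,"tx":2.8,"ty":-2.8,"tz":0,"fingers":0},{"wx":0,"wy":0,"wz":0,"tx":2.8,"ty":-2.8,"tz":0,"fingers":0},{"wx":0,"wy":0,"wz":0,"tx":2.8,"ty":-2.8,"tz":0,"fingers":0},{"wx":0,"wy":0,"wz":0,"tx":2.8,"ty":-2.8,"tz":0,"fingers":0},{"wx":0,"wy":0,"wz":0,"tx":2.8,"ty":-2.8,"tz":0,"fingers":0},{"wx":0,"wy":0,"wz":0,"tx":2.8,"ty":-2.8,"tz":0,"fingers":0},{"wx":0,"wy":0,"wz":0,"tx":2.8,"ty":-2.8,"tz":0,"fingers":0}]'
python3 -c "
from h import *
print(np.round(status.read_state()['tcp_rot'],3).tolist())"
```

```text
time_s: 2.4
ee_pos: [433.8, -448.7, 226.9]
tcp_rot: [[1.0, -0.0, 0.0], [-0.0, -1.0, -0.0], [0.0, 0.0, -1.0]]
force: [0.9, -0.9, -0.5]
grip_width: 17.9
gripper_force: 0.0
[[1.0, -0.0, 0.0], [-0.0, -1.0, -0.0], [0.0, 0.0, -1.0]]
```

```bash
python3 -m handwheel '[{"wx":0,"wy":0,"wz":0,"tx":2.7,"ty":-2.7,"tz":0,"fingers":0},{"wx":0,"wy":0,"wz":0,"tx":2.7,"ty":-2.7,"tz":0,"fingers":0},{"wx":0,"wy":0,"wz":0,"tx":2.7,"ty":-2.7,"tz":0,"fingers":0},{"wx":0,"wy":0,"wz":0,"tx":2.7,"ty":-2.7,"tz":0,"fingers":0},{"wx":0,"wy":0,"wz":0,"tx":2.7,"ty":-2.7,"tz":0,"fingers":0},{"wx":0,"wy":0,"wz":0,"tx":2.7,"ty":-2.7,"tz":0,"fingers":0},{"wx":0,"wy":0,"wz":0,"tx":2.7,"ty":-2.7,"tz":0,"fingers":0},{"wx":0,"wy":0,"wz":0,"tx":2.7,"ty":-2.7,"tz":0,"fingers":0},{"wx":0,"wy":0,"wz":0,"tx":0,"ty":0,"tz":3.4,"fingers":0},{"wx":0,"wy":0,"wz":0,"tx":0,"ty":0,"tz":3.4,"fingers":0},{"wx":0,"wy":0,"wz":0,"tx":0,"ty":0,"tz":3.2,"fingers":0},{"wx":0,"wy":0,"wz":0,"tx":0,"ty":0,"tz":0,"fingers":0}]'

```

```text
time_s: 3.4
ee_pos: [645.6, -232.6, 120.6]
tcp_rot: [[1.0, 0.001, -0.009], [0.001, -1.0, 0.003], [-0.009, -0.003, -1.0]]
force: [-0.9, -0.1, -0.6]
grip_width: 0.5
gripper_force: 0.0
```

```bash
python3 -m handwheel '[{"wx":0,"wy":0,"wz":0,"tx":-1.5,"ty":0,"tz":0,"fingers":0},{"wx":0,"wy":0,"wz":0,"tx":-1.5,"ty":0,"tz":0,"fingers":0},{"wx":0,"wy":0,"wz":0,"tx":-1.2,"ty":0,"tz":-0.9,"fingers":0},{"wx":0,"wy":0,"wz":0,"tx":-1.3,"ty":0,"tz":-1.0,"fingers":0},{"wx":0,"wy":0,"wz":0,"tx":-1.5,"ty":0,"tz":-0.9,"fingers":0},{"wx":0,"wy":0,"wz":0,"tx":-1.5,"ty":0,"tz":-0.7,"fingers":0},{"wx":0,"wy":0,"wz":0,"tx":-1.5,"ty":0,"tz":-0.5,"fingers":0},{"wx":0,"wy":0,"wz":0,"tx":-1.5,"ty":0,"tz":-0.3,"fingers":0},{"wx":0,"wy":0,"wz":0,"tx":-1.5,"ty":0,"tz":-0.1,"fingers":0},{"wx":0,"wy":0,"wz":0,"tx":-1.5,"ty":0,"tz":0,"fingers":0},{"wx":0,"wy":0,"wz":0,"tx":0,"ty":0,"tz":0,"fingers":0},{"wx":0,"wy":0,"wz":0,"tx":0,"ty":0,"tz":0,"fingers":0}]'
python3 - <<'E'
from h import *
for c in('scene','side'):
    snap(c)
    print(c,[(round(d['score'],2),np.round(cam2w(c,d['xyz'])).tolist()) for d in viewer.spot_point('isolator_grip',c)[:3]])
E
```

```text
time_s: 4.4
ee_pos: [503.5, -234.7, 172.2]
tcp_rot: [[1.0, -0.001, 0.001], [-0.001, -1.0, -0.001], [0.001, 0.001, -1.0]]
force: [0.2, 0.3, -0.3]
grip_width: 0.5
gripper_force: 0.0
scene [(0.78, [446.0, -226.0, 145.0])]
side [(0.69, [444.0, -224.0, 142.0])]
```

```bash
python3 -m handwheel '[{"wx":0,"wy":0,"wz":0,"tx":0,"ty":0,"tz":-3,"fingers":0},{"wx":0,"wy":0,"wz":0,"tx":0,"ty":-3.5,"tz":-2,"fingers":9},{"wx":0,"wy":0,"wz":0,"tx":-0.2,"ty":-3.5,"tz":-2,"fingers":9},{"wx":0,"wy":0,"wz":0,"tx":-0.2,"ty":-3.5,"tz":-2,"fingers":9},{"wx":0,"wy":0,"wz":0,"tx":-0.2,"ty":-3.5,"tz":-2,"fingers":9},{"wx":0,"wy":0,"wz":0,"tx":-0.2,"ty":-3.5,"tz":-2,"fingers":9},{"wx":0,"wy":0,"wz":0,"tx":-0.2,"ty":-3.5,"tz":-1,"fingers":9},{"wx":0,"wy":0,"wz":0,"tx":0,"ty":-3.5,"tz":0,"fingers":9},{"wx":0,"wy":0,"wz":0,"tx":0,"ty":0,"tz":0,"fingers":9},{"wx":0,"wy":0,"wz":0,"tx":0,"ty":0,"tz":0,"fingers":9}]'
python3 - <<'E'
from h import *
i=viewer.camera_info('wrist'); print(i)
im=snap('wrist','d.png')
for q in ['fuse','socket','pocket','latch_knob','brick']:
    print(q,[(round(d['score'],2),np.round(cam2w('wrist',d['xyz'])).tolist()) for d in viewer.spot_point(q,'wrist')[:2]])
m=viewer.masks_of('fuse','wrist')
for d in m[:2]:
    p=d['pixels']; v,u=np.nonzero(p); print(d['score'],u.min(),u.max(),v.min(),v.max(),cv2.minAreaRect(np.c_[u,v].astype(np.float32)))
E
```

```text
time_s: 5.43
ee_pos: [494.1, 13.1, 310.8]
tcp_rot: [[1.0, 0.005, 0.0], [0.005, -1.0, 0.0], [0.0, -0.0, -1.0]]
force: [0.1, -0.0, -0.9]
grip_width: 56.1
gripper_force: 0.0
{'vfov': 60.06457911349895, 'cx': 259.3014967911508, 'cy': 189.84253336017804, 'T_tool_cam': array([[ 3.25164022e-04, -9.66481562e-01, -2.56735827e-01,
         7.01641798e+01],
       [ 9.99999937e-01,  3.51654275e-04, -5.72704316e-05,
        -7.76992121e-02],
       [ 1.45633067e-04, -2.56735792e-01,  9.66481615e-01,
        -1.58660373e+02],
       [ 0.00000000e+00,  0.00000000e+00,  0.00000000e+00,
         1.00000000e+00]])}
fuse [(0.87, [482.0, 18.0, 1.0])]
socket [(0.55, [530.0, 264.0, -0.0])]
pocket [(0.59, [500.0, 279.0, 19.0])]
latch_knob [(0.56, [541.0, 157.0, 100.0])]
brick [(0.67, [652.0, -22.0, -3.0])]
0.81 237 273 126 207 ((254.7865753173828, 166.4207305908203), (30.147809982299805, 80.83588409423828), 6.34019136428833)
```

View pics/d.png

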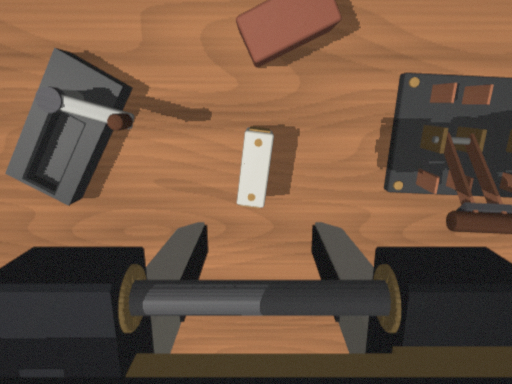

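The wrist view shows the fuse top at about (255,167) between screws (258,142) and (251,197). The socket is at (70,125), tilted, with its bar open to the right. Next I'll work out the fuse pose from its white top face.

```bash
cat >> h.py <<'E'
def proj(uv,z,name='wrist'):
    uv=np.asarray(uv,float)
    i=viewer.camera_info(name); s=status.read_state(); T=np.eye(4); T[:3,:3]=s['tcp_rot']; T[:3,3]=s['ee_pos']
    M=T@np.array(i['T_tool_cam']) if name=='wrist' else np.array(i['extrinsics']); f=192/np.tan(np.radians(i['vfov'])/2)
    d=np.c_[(uv[:,0]-i['cx'])/f,(uv[:,1]-i['cy'])/f,np.ones(len(uv))]@M[:3,:3].T
    return (M[:3,3]+d*((z-M[2,3])/d[:,2])[:,None])[:,:2]
def rect(p):
    c,(w,h),a=cv2.minAreaRect(p.astype(np.float32)); b=cv2.boxPoints((c,(w,h),a))
    e=max((b[1]-b[0],b[2]-b[1]),key=np.linalg.norm); return np.round(c,1),round(max(w,h),1),round(min(w,h),1),round(np.arctan(e[1]/e[0]),3)
E
python3 - <<'E'
from h import *
im=snap('wrist')
g=im.astype(int); m=((g.min(2)>140)).astype(np.uint8); m[:,:225]=0; m[:,285:]=0; m[:110]=0; m[215:]=0
cs,_=cv2.findContours(m,cv2.RETR_EXTERNAL,cv2.CHAIN_APPROX_NONE); c=max(cs,key=cv2.contourArea)[:,0]
print(rect(proj(c,60)), c.min(0),c.max(0)); print(proj([[258,142],[251,197]],60))
print(rect(proj([[60,50],[130,88],[68,202],[10,172]],36)))
E
```

```text
(array([481.5,  20. ]), 94.1, 34.3, np.float32(-0.121)) [235 131] [269 206]
[[515.90529086  11.52900625]
 [445.65658864  20.6758509 ]]
(array([527.1, 256.4]), 178.9, 91.7, np.float32(-0.538))
```

```bash
python3 -m handwheel '[{"wx":0,"wy":0,"wz":0,"tx":0,"ty":-3.5,"tz":0,"fingers":9.2},{"wx":0,"wy":0,"wz":0,"tx":0,"ty":-3.5,"tz":0,"fingers":9.2},{"wx":0,"wy":0,"wz":0,"tx":0,"ty":-3.5,"tz":0,"fingers":9.2},{"wx":0,"wy":0,"wz":0,"tx":0,"ty":-3.5,"tz":1,"fingers":9.2},{"wx":0,"wy":0,"wz":0,"tx":0,"ty":-3.5,"tz":1,"fingers":9.2},{"wx":0,"wy":0,"wz":0,"tx":0,"ty":-3.5,"tz":1,"fingers":9.2},{"wx":0,"wy":0,"wz":0,"tx":0,"ty":-3.5,"tz":1,"fingers":9.2},{"wx":0,"wy":0,"wz":0,"tx":0,"ty":0,"tz":0,"fingers":9.2},{"wx":0,"wy":0,"wz":0,"tx":0,"ty":0,"tz":0,"fingers":9.2}]'
python3 - <<'E'
from h import *
im=snap('wrist')
for q in ['socket','pocket','latch_knob']:
    print(q,[(round(d['score'],2),np.round(cam2w('wrist',d['xyz'])).tolist()) for d in viewer.spot_point(q,'wrist')[:2]])
m=viewer.masks_of('socket','wrist')
v,u=np.nonzero(m[0]['pixels']);print(m[0]['score'],u.min(),u.max(),v.min(),v.max())
u0,v0=int(u.mean()),int(v.mean()); x0,y0=max(u0-100,0),max(v0-75,0); print(x0,y0)
cv2.imwrite('pics/e.png',cv2.cvtColor(cv2.resize(im[y0:y0+150,x0:x0+200],None,fx=4,fy=4,interpolation=cv2.INTER_CUBIC),cv2.COLOR_RGB2BGR))
E
```

```text
time_s: 6.58
ee_pos: [493.3, 257.3, 269.6]
tcp_rot: [[1.0, 0.003, -0.002], [0.003, -1.0, -0.0], [-0.002, 0.0, -1.0]]
force: [0.2, -1.6, -0.7]
grip_width: 92.2
gripper_force: 0.0
socket [(0.89, [531.0, 265.0, 0.0])]
pocket [(0.69, [504.0, 279.0, 16.0])]
latch_knob [(0.87, [541.0, 161.0, 105.0])]
0.68 183 370 42 213
159 52
```

View pics/e.png

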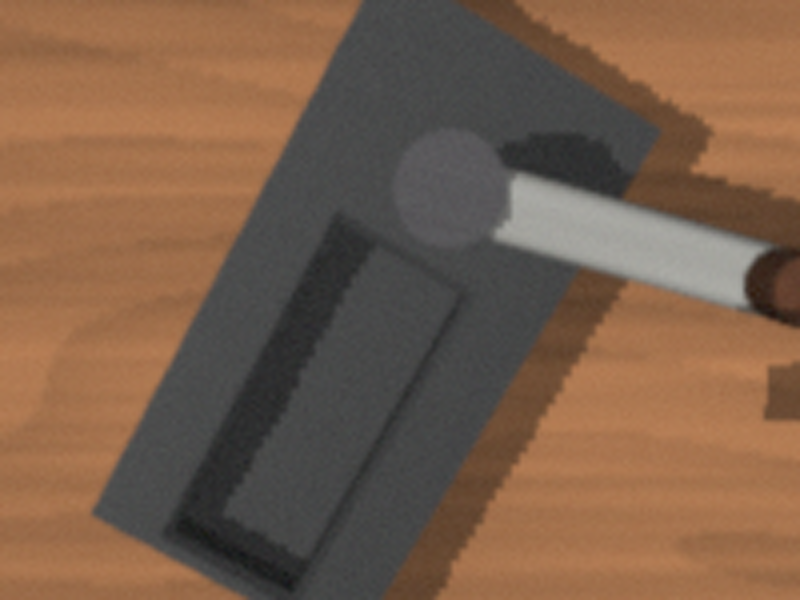

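The crop shows the pocket rim corners at about (338,210), (467,292), (300,592) and (165,535), and the pillar cap at (452,188). I'll project these at rim height.

```bash
python3 - <<'E'
from h import *
k=lambda L:np.array(L)/4+[159,52]
P=proj(k([[338,210],[467,292],[300,592],[165,535]]),36); print(P.round(1).tolist(),P.mean(0))
print(rect(P)); e=lambda a,b:round(float(np.arctan2(a[1]-b[1],a[0]-b[0])),3)
print('long',e(P[0],P[3]),e(P[1],P[2]),'short',e(P[0],P[1])-1.571,e(P[3],P[2])-1.571)
Q=proj(k([[365,0],[95,512],[658,130]]),36); print('edge',e(Q[0],Q[1]),Q.round(1).tolist())
for z in(78,88,98): print('pillar',z,proj(k([[452,188]]),z))
for z,n in((88,'bar'),): print(proj(k([[512,208],[750,277]]),z))
E
```

```text
[[561.4, 272.3], [538.2, 235.0], [447.1, 285.7], [465.4, 326.6]] [503.03063661 279.90127324]
(array([502.4, 280. ]), 110.3, 44.6, np.float32(-0.514))
long -0.514 -0.508 short -0.558 -0.41999999999999993
edge -0.522 [[617.6, 264.0], [472.6, 347.5], [583.2, 181.5]]
pillar 78 [[567.13300728 241.18079646]]
pillar 88 [[567.05446234 241.55040195]]
pillar 98 [[566.97591739 241.92000745]]
[[562.21636793 226.57078476]
 [545.22633809 166.19893823]]
```

```bash
python3 -m handwheel '[{"wx":0,"wy":0,"wz":0,"tx":-0.2,"ty":3.4,"tz":0,"fingers":9.2},{"wx":0,"wy":0,"wz":0,"tx":-0.2,"ty":3.4,"tz":0,"fingers":9.2},{"wx":0,"wy":0,"wz":0,"tx":-0.2,"ty":3.4,"tz":0,"fingers":9.2},{"wx":0,"wy":0,"wz":0,"tx":-0.2,"ty":3.4,"tz":1,"fingers":9.2},{"wx":0,"wy":0,"wz":0,"tx":-0.2,"ty":3.4,"tz":1,"fingers":9.2},{"wx":0,"wy":0,"wz":0,"tx":-0.1,"ty":3.4,"tz":1,"fingers":9.2},{"wx":0,"wy":0,"wz":0,"tx":0,"ty":3.5,"tz":2,"fingers":9.2},{"wx":0,"wy":0,"wz":0.06,"tx":0,"ty":0,"tz":3,"fingers":9.2},{"wx":0,"wy":0,"wz":0.06,"tx":0,"ty":0,"tz":3,"fingers":9.2},{"wx":0,"wy":0,"wz":0,"tx":0,"ty":0,"tz":3,"fingers":9.2},{"wx":0,"wy":0,"wz":0,"tx":0,"ty":0,"tz":0,"fingers":9.2},{"wx":0,"wy":0,"wz":0,"tx":0,"ty":0,"tz":0,"fingers":9.2}]'

```

```text
time_s: 7.83
ee_pos: [482.0, 16.0, 130.3]
tcp_rot: [[0.993, -0.121, -0.003], [-0.121, -0.993, -0.001], [-0.003, 0.001, -1.0]]
force: [-0.3, 0.7, 0.1]
grip_width: 91.8
gripper_force: 0.0
```

```bash
python3 -m handwheel '[{"wx":0,"wy":0,"wz":0,"tx":0,"ty":-0.2,"tz":3,"fingers":9.2},{"wx":0,"wy":0,"wz":0,"tx":0,"ty":0,"tz":3,"fingers":9.2},{"wx":0,"wy":0,"wz":0,"tx":0,"ty":0,"tz":2,"fingers":9.2},{"wx":0,"wy":0,"wz":0,"tx":0,"ty":0,"tz":1.2,"fingers":9.2},{"wx":0,"wy":0,"wz":0,"tx":0,"ty":0,"tz":0,"fingers":5},{"wx":0,"wy":0,"wz":0,"tx":0,"ty":0,"tz":0,"fingers":3},{"wx":0,"wy":0,"wz":0,"tx":0,"ty":0,"tz":0,"fingers":3},{"wx":0,"wy":0,"wz":0,"tx":0,"ty":0,"tz":0,"fingers":3},{"wx":0,"wy":0,"wz":0,"tx":0,"ty":0,"tz":0,"fingers":3},{"wx":0,"wy":0,"wz":0,"tx":0,"ty":0,"tz":0,"fingers":3}]' 30

```

```text
time_s: 8.67
ee_pos: [483.5, 18.8, 39.5]
tcp_rot: [[0.993, -0.12, 0.001], [-0.12, -0.993, 0.0], [0.001, -0.0, -1.0]]
force: [-0.8, 0.9, 0.4]
grip_width: 56.6
gripper_force: 0.0
```

```bash
python3 -m handwheel '[{"wx":0,"wy":0,"wz":0,"tx":0,"ty":0,"tz":0,"fingers":3},{"wx":0,"wy":0,"wz":0,"tx":0,"ty":0,"tz":0,"fingers":3},{"wx":0,"wy":0,"wz":0,"tx":0,"ty":0,"tz":0,"fingers":3},{"wx":0,"wy":0,"wz":0,"tx":0,"ty":0,"tz":0,"fingers":3},{"wx":0,"wy":0,"wz":0,"tx":0,"ty":0,"tz":0,"fingers":3},{"wx":0,"wy":0,"wz":0,"tx":0,"ty":0,"tz":0,"fingers":3},{"wx":0,"wy":0,"wz":0,"tx":0,"ty":0,"tz":0,"fingers":3}]' 30

```

```text
time_s: 9.25
ee_pos: [483.0, 18.9, 38.7]
tcp_rot: [[0.993, -0.12, 0.0], [-0.12, -0.993, 0.0], [0.0, -0.0, -1.0]]
force: [0.4, 0.3, 4.3]
grip_width: 35.8
gripper_force: 30.0
```

```bash
python3 -m handwheel '[{"wx":0,"wy":0,"wz":0,"tx":0,"ty":0,"tz":-2,"fingers":3},{"wx":0,"wy":0,"wz":0,"tx":0,"ty":0,"tz":-3.5,"fingers":3},{"wx":0,"wy":0,"wz":0,"tx":0,"ty":0,"tz":-3.5,"fingers":3},{"wx":0,"wy":0,"wz":0,"tx":0,"ty":0,"tz":-3.5,"fingers":3},{"wx":0,"wy":0,"wz":0,"tx":0,"ty":-1.5,"tz":-2.5,"fingers":3},{"wx":0,"wy":0,"wz":0,"tx":-0.2,"ty":-3.5,"tz":0,"fingers":3},{"wx":0,"wy":0,"wz":0,"tx":-0.2,"ty":-3.7,"tz":0,"fingers":3},{"wx":0,"wy":0,"wz":0,"tx":-0.2,"ty":-3.7,"tz":0,"fingers":3},{"wx":0,"wy":0,"wz":0,"tx":-0.2,"ty":-3.7,"tz":0,"fingers":3},{"wx":0,"wy":0,"wz":0,"tx":-0.2,"ty":-3.7,"tz":0,"fingers":3},{"wx":0,"wy":0,"wz":0,"tx":0,"ty":-3.7,"tz":0,"fingers":3},{"wx":0,"wy":0,"wz":0,"tx":0,"ty":-2.5,"tz":0,"fingers":3}]'
python3 -m handwheel '[{"wx":0,"wy":0,"wz":0.1,"tx":0,"ty":0,"tz":0,"fingers":3},{"wx":0,"wy":0,"wz":0.1,"tx":0,"ty":0,"tz":0,"fingers":3},{"wx":0,"wy":0,"wz":0.1,"tx":0,"ty":0,"tz":0,"fingers":3},{"wx":0,"wy":0,"wz":0.095,"tx":0,"ty":0,"tz":0,"fingers":3},{"wx":0,"wy":0,"wz":0,"tx":0,"ty":0,"tz":0,"fingers":3},{"wx":0,"wy":0,"wz":0,"tx":0,"ty":0,"tz":0,"fingers":3}]'
python3 - <<'E'
from h import *
im=snap('wrist','f.png')
E
```

```text
time_s: 10.25
ee_pos: [503.4, 282.0, 187.8]
tcp_rot: [[0.993, -0.117, -0.001], [-0.117, -0.993, 0.001], [-0.001, -0.001, -1.0]]
force: [1.4, 0.4, -4.9]
grip_width: 36.0
gripper_force: 30.0
time_s: 10.75
ee_pos: [503.6, 278.0, 187.9]
tcp_rot: [[0.872, -0.49, -0.001], [-0.49, -0.872, -0.001], [-0.0, 0.002, -1.0]]
force: [-0.3, 0.3, -4.0]
grip_width: 36.2
gripper_force: 30.0
```

View pics/f.png

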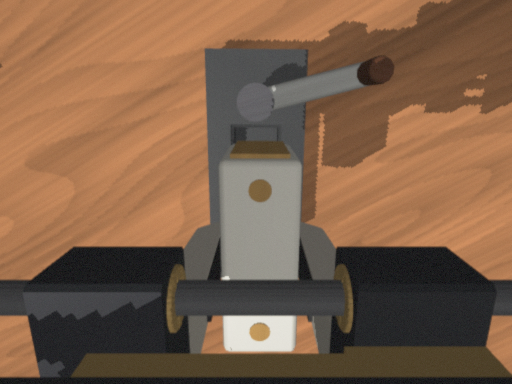

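Both fuse screws are visible at (260,190) and (260,331). The socket's far edge runs from (207,50) to (307,50), and the pocket's far rim from (232,125) to (281,125). Next I'll compute the offsets in the tool frame.

```bash
python3 - <<'E'
from h import *
s=status.read_state(); R=np.array(s['tcp_rot'])[:2,:2]; p=s['ee_pos'][:2]
t=lambda uv,z:((proj(uv,z)-p)@R).round(1).tolist()
print(s['ee_pos'])
print('screws',t([[260,190],[260,331]],208.7))
print('rim far',t([[232,125],[281,125]],36),'want x 55.5 from pocket')
print('edge far',t([[207,50],[307,50]],36),'want +120')
print('edges',t([[211,200],[305,200]],36))
print('pillar',t([[255,102]],88),t([[255,102]],98),'want +75')
E
```

```text
[503.68894247 278.04096048 188.02961478]
screws [[33.5, 0.5], [-37.2, 0.6]]
rim far [[49.4, -24.6], [49.4, 20.5]] want x 55.5 from pocket
edge far [[113.6, -45.0], [113.6, 42.0]] want +120
edges [[-22.6, -46.6], [-22.6, 45.2]]
pillar [[69.9, -2.8]] [[69.9, -2.7]] want +75
```

```bash
python3 -m handwheel '[{"wx":0,"wy":0,"wz":0,"tx":-0.3,"ty":-0.2,"tz":2,"fingers":3},{"wx":0,"wy":0,"wz":0,"tx":0,"ty":0,"tz":3,"fingers":3},{"wx":0,"wy":0,"wz":0,"tx":0,"ty":0,"tz":3,"fingers":3},{"wx":0,"wy":0,"wz":0,"tx":0,"ty":0,"tz":1.8,"fingers":3},{"wx":0,"wy":0,"wz":0,"tx":0,"ty":0,"tz":0,"fingers":3},{"wx":0,"wy":0,"wz":0,"tx":0,"ty":0,"tz":0,"fingers":3},{"wx":0,"wy":0,"wz":0,"tx":0,"ty":0,"tz":0,"fingers":3}]'
python3 - <<'E'
from h import *
a=snap('wrist')[:240,100:420]; a=cv2.resize(a,(800,600),interpolation=cv2.INTER_CUBIC)
cv2.imwrite('pics/g.png',cv2.cvtColor(a,cv2.COLOR_RGB2BGR))
E
```

```text
time_s: 11.38
ee_pos: [503.3, 281.5, 91.5]
tcp_rot: [[0.871, -0.492, 0.001], [-0.492, -0.871, 0.001], [0.0, -0.001, -1.0]]
force: [-0.2, 0.3, -3.4]
grip_width: 35.9
gripper_force: 30.0
```

View pics/g.png

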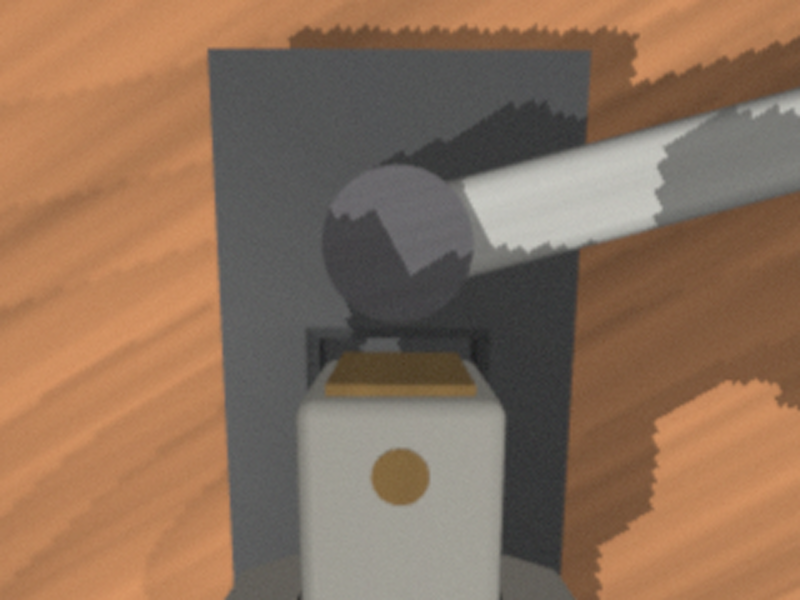

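The view shows the socket's far edge from (209,50) to (590,50), the pocket rim from (307,330) to (490,330), and the fuse end-plate bottom from (327,352) to (473,352). The screw is at (400,477).

```bash
python3 - <<'E'
from h import *
s=status.read_state(); R=np.array(s['tcp_rot'])[:2,:2]; p=s['ee_pos'][:2]; print(s['ee_pos'])
t=lambda uv,z:((proj(np.array(uv)/2.5+[100,0],z)-p)@R).round(1).tolist()
print('screw',t([[400,477]],112.5)); print('plate bottom',t([[327,352],[473,352]],53))
print('rim far',t([[307,330],[490,330]],36),'want 55.5')
print('edge far',t([[209,50],[590,50]],36),'want 120'); print('edges',t([[232,550],[563,550]],36))
print('pillar',t([[398,243]],88))
E
```

```text
[503.47871816 281.63427812  91.93698199]
screw [[33.1, 0.6]]
plate bottom [[47.8, -16.7], [47.8, 17.9]]
rim far [[51.5, -23.2], [51.5, 23.6]] want 55.5
edge far [[116.7, -44.4], [116.7, 45.3]] want 120
edges [[-8.2, -45.4], [-8.1, 45.3]]
pillar [[72.2, 0.2]]
```

```bash
python3 -m handwheel '[{"wx":0,"wy":0,"wz":0,"tx":-0.13,"ty":0,"tz":1,"fingers":3},{"wx":0,"wy":0,"wz":0,"tx":0,"ty":0,"tz":0.6,"fingers":3},{"wx":0,"wy":0,"wz":0,"tx":0,"ty":0,"tz":0.5,"fingers":3},{"wx":0,"wy":0,"wz":0,"tx":0,"ty":0,"tz":0.5,"fingers":3},{"wx":0,"wy":0,"wz":0,"tx":0,"ty":0,"tz":0.5,"fingers":3},{"wx":0,"wy":0,"wz":0,"tx":0,"ty":0,"tz":0.4,"fingers":3},{"wx":0,"wy":0,"wz":0,"tx":0,"ty":0,"tz":0,"fingers":3},{"wx":0,"wy":0,"wz":0,"tx":0,"ty":0,"tz":0,"fingers":3}]'

```

```text
time_s: 12.1
ee_pos: [501.3, 281.9, 55.2]
tcp_rot: [[0.87, -0.493, -0.001], [-0.493, -0.87, -0.0], [-0.0, 0.001, -1.0]]
force: [0.0, 0.3, -4.1]
grip_width: 35.9
gripper_force: 30.0
```

```bash
python3 -m handwheel '[{"wx":0,"wy":0,"wz":0,"tx":0,"ty":0,"tz":0.2,"fingers":3},{"wx":0,"wy":0,"wz":0,"tx":0,"ty":0,"tz":0.1,"fingers":3},{"wx":0,"wy":0,"wz":0,"tx":0,"ty":0,"tz":0,"fingers":3},{"wx":0,"wy":0,"wz":0,"tx":0,"ty":0,"tz":0,"fingers":3}]'

```

```text
time_s: 12.43
ee_pos: [501.6, 282.0, 52.8]
tcp_rot: [[0.87, -0.493, 0.0], [-0.493, -0.87, 0.0], [0.0, -0.0, -1.0]]
force: [0.8, 0.0, -3.6]
grip_width: 35.9
gripper_force: 30.0
```

```bash
python3 -m handwheel '[{"wx":0,"wy":0,"wz":0,"tx":0,"ty":0,"tz":0.1,"fingers":3},{"wx":0,"wy":0,"wz":0,"tx":0,"ty":0,"tz":0.1,"fingers":3},{"wx":0,"wy":0,"wz":0,"tx":0,"ty":0,"tz":0,"fingers":3},{"wx":0,"wy":0,"wz":0,"tx":0,"ty":0,"tz":0,"fingers":6},{"wx":0,"wy":0,"wz":0,"tx":0,"ty":0,"tz":0,"fingers":6},{"wx":0,"wy":0,"wz":0,"tx":0,"ty":0,"tz":0,"fingers":6},{"wx":0,"wy":0,"wz":0,"tx":0,"ty":0,"tz":0,"fingers":6},{"wx":0,"wy":0,"wz":0,"tx":0,"ty":0,"tz":0,"fingers":6},{"wx":0,"wy":0,"wz":0,"tx":0,"ty":0,"tz":0,"fingers":6},{"wx":0,"wy":0,"wz":0,"tx":0,"ty":0,"tz":0,"fingers":6}]'

```

```text
time_s: 13.27
ee_pos: [501.5, 282.0, 50.5]
tcp_rot: [[0.87, -0.493, -0.0], [-0.493, -0.87, -0.0], [-0.0, 0.0, -1.0]]
force: [-0.3, -0.2, -0.3]
grip_width: 60.1
gripper_force: 0.0
```

```bash
python3 -m handwheel '[{"wx":0,"wy":0,"wz":0,"tx":0,"ty":0,"tz":-2,"fingers":6},{"wx":0,"wy":0,"wz":0,"tx":0,"ty":0,"tz":-3,"fingers":6},{"wx":0,"wy":0,"wz":0,"tx":0,"ty":0,"tz":-4,"fingers":6},{"wx":0,"wy":0,"wz":0,"tx":0,"ty":0,"tz":-4,"fingers":0},{"wx":0,"wy":0,"wz":0,"tx":0,"ty":0,"tz":-3,"fingers":0},{"wx":0,"wy":0,"wz":0,"tx":0,"ty":0,"tz":0,"fingers":0},{"wx":0,"wy":0,"wz":0,"tx":0,"ty":0,"tz":0,"fingers":0},{"wx":0,"wy":0,"wz":0,"tx":0,"ty":0,"tz":0,"fingers":0}]'
python3 - <<'E'
from h import *
im=snap('wrist','i.png')
for q in ['fuse','pocket','latch_knob']:
    print(q,[(round(d['score'],2),np.round(cam2w('wrist',d['xyz'])).tolist()) for d in viewer.spot_point(q,'wrist')[:2]])
for c in('scene','side'):
    snap(c)
    for q in('fuse','latch_knob','isolator_grip'):print(c,q,[(round(d['score'],2),np.round(cam2w(c,d['xyz'])).tolist()) for d in viewer.spot_point(q,c)[:2]])
E
```

```text
time_s: 13.93
ee_pos: [501.0, 281.9, 210.1]
tcp_rot: [[0.87, -0.492, -0.001], [-0.492, -0.87, -0.0], [-0.0, 0.0, -1.0]]
force: [0.1, 0.1, 0.4]
grip_width: 31.2
gripper_force: 0.0
fuse [(0.97, [498.0, 284.0, 15.0])]
pocket []
latch_knob [(0.8, [541.0, 165.0, 105.0])]
scene fuse [(0.71, [499.0, 283.0, 16.0])]
scene latch_knob [(0.52, [544.0, 167.0, 100.0])]
scene isolator_grip [(0.62, [447.0, -228.0, 146.0])]
side fuse [(0.86, [502.0, 283.0, 9.0]), (0.41, [802.0, -11.0, -0.0])]
side latch_knob [(0.59, [543.0, 164.0, 98.0])]
side isolator_grip [(0.64, [444.0, -226.0, 143.0]), (0.54, [528.0, 264.0, -3.0])]
```

View pics/i.png

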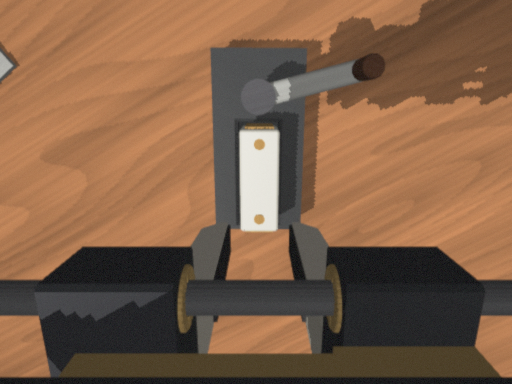

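The fuse is seated: its centre is near (500,283), bottom at z≈15, screws at (259,144) and (259,219). Next I close the locking bar, pushing the knob with the closed fingers.

```bash
python3 -m handwheel '[{"wx":0,"wy":0,"wz":0,"tx":2.4,"ty":2.05,"tz":0,"fingers":0},{"wx":0,"wy":0,"wz":0,"tx":2.4,"ty":2.05,"tz":0,"fingers":0},{"wx":0,"wy":0,"wz":0,"tx":2.4,"ty":2.05,"tz":0,"fingers":0},{"wx":0,"wy":0,"wz":0,"tx":2.4,"ty":2.05,"tz":0,"fingers":0},{"wx":0,"wy":0,"wz":0,"tx":2.4,"ty":2.05,"tz":0,"fingers":0},{"wx":0,"wy":0,"wz":0.112,"tx":0,"ty":0,"tz":0,"fingers":0},{"wx":0,"wy":0,"wz":0.112,"tx":0,"ty":0,"tz":0,"fingers":0},{"wx":0,"wy":0,"wz":0.112,"tx":0,"ty":0,"tz":0,"fingers":0},{"wx":0,"wy":0,"wz":0.112,"tx":0,"ty":0,"tz":0,"fingers":0},{"wx":0,"wy":0,"wz":0.112,"tx":0,"ty":0,"tz":0,"fingers":0},{"wx":0,"wy":0,"wz":0.112,"tx":0,"ty":0,"tz":0,"fingers":0},{"wx":0,"wy":0,"wz":0,"tx":0,"ty":0,"tz":0,"fingers":0}]'

```

```text
time_s: 15.53
ee_pos: [555.6, 133.7, 210.7]
tcp_rot: [[0.37, -0.929, 0.001], [-0.929, -0.37, -0.002], [0.002, -0.0, -1.0]]
force: [-0.1, -0.3, -0.2]
grip_width: 0.7
gripper_force: 0.0
```

Descend 107 mm, advance 15 mm, then start the arc.

```bash
python3 -m handwheel '[{"wx":0,"wy":0,"wz":0,"tx":0,"ty":0,"tz":3.6,"fingers":0},{"wx":0,"wy":0,"wz":0,"tx":0,"ty":0,"tz":3.6,"fingers":0},{"wx":0,"wy":0,"wz":0,"tx":0,"ty":0,"tz":3.5,"fingers":0},{"wx":0,"wy":0,"wz":0,"tx":-0.7,"ty":0,"tz":0,"fingers":0},{"wx":0,"wy":0,"wz":0,"tx":-0.7,"ty":0,"tz":0,"fingers":0},{"wx":0,"wy":0,"wz":0,"tx":-0.64,"ty":0.67,"tz":0,"fingers":0},{"wx":0,"wy":0,"wz":0,"tx":-0.64,"ty":0.67,"tz":0,"fingers":0},{"wx":0,"wy":0,"wz":0,"tx":-1.54,"ty":1.03,"tz":0,"fingers":0},{"wx":0,"wy":0,"wz":0,"tx":-1.72,"ty":0.67,"tz":0,"fingers":0},{"wx":0,"wy":0,"wz":0,"tx":-1.83,"ty":0.28,"tz":0,"fingers":0},{"wx":0,"wy":0,"wz":0,"tx":0,"ty":0,"tz":0,"fingers":0}]'
python3 - <<'E'
from h import *
for c in('scene','side'):
    snap(c)
    print(c,[(round(d['score'],2),np.round(cam2w(c,d['xyz'])).tolist()) for d in viewer.spot_point('latch_knob',c)[:2]])
E
```

```text
time_s: 16.45
ee_pos: [493.0, 197.0, 105.0]
tcp_rot: [[0.379, -0.926, -0.001], [-0.925, -0.379, 0.003], [-0.003, -0.0, -1.0]]
force: [-0.3, 0.8, 0.7]
grip_width: 0.3
gripper_force: 0.0
scene [(0.46, [485.0, 217.0, 102.0])]
side [(0.65, [487.0, 215.0, 95.0])]
```

```bash
python3 -m handwheel '[{"wx":0,"wy":0,"wz":0,"tx":-0.92,"ty":-0.06,"tz":0,"fingers":0},{"wx":0,"wy":0,"wz":0,"tx":-0.92,"ty":-0.06,"tz":0,"fingers":0},{"wx":0,"wy":0,"wz":0,"tx":-0.88,"ty":-0.26,"tz":0,"fingers":0},{"wx":0,"wy":0,"wz":0,"tx":-0.88,"ty":-0.26,"tz":0,"fingers":0},{"wx":0,"wy":0,"wz":0,"tx":-0.8,"ty":-0.45,"tz":0,"fingers":0},{"wx":0,"wy":0,"wz":0,"tx":-0.8,"ty":-0.45,"tz":0,"fingers":0},{"wx":0,"wy":0,"wz":0,"tx":-0.7,"ty":-0.6,"tz":0,"fingers":0},{"wx":0,"wy":0,"wz":0,"tx":-0.7,"ty":-0.6,"tz":0,"fingers":0},{"wx":0,"wy":0,"wz":0,"tx":0,"ty":0,"tz":0,"fingers":0},{"wx":0,"wy":0,"wz":0,"tx":0,"ty":0,"tz":0,"fingers":0}]'
python3 - <<'E'
from h import *
for c in('scene','side'):
    snap(c)
    print(c,[(round(d['score'],2),np.round(cam2w(c,d['xyz'])).tolist()) for d in viewer.spot_point('latch_knob',c)[:2]])
E
```

```text
time_s: 17.48
ee_pos: [496.4, 265.7, 103.4]
tcp_rot: [[0.375, -0.927, 0.0], [-0.927, -0.375, -0.0], [0.0, -0.0, -1.0]]
force: [-0.3, -0.5, 0.1]
grip_width: 0.5
gripper_force: 0.0
scene [(0.64, [490.0, 286.0, 98.0])]
side [(0.63, [500.0, 284.0, 15.0]), (0.45, [491.0, 283.0, 98.0])]
```

```bash
python3 -m handwheel '[{"wx":0,"wy":0,"wz":0,"tx":-0.25,"ty":-0.2,"tz":0,"fingers":0},{"wx":0,"wy":0,"wz":0,"tx":-0.15,"ty":-0.15,"tz":0,"fingers":0},{"wx":0,"wy":0,"wz":0,"tx":-0.15,"ty":-0.15,"tz":0,"fingers":0},{"wx":0,"wy":0,"wz":0,"tx":0,"ty":0,"tz":0,"fingers":0},{"wx":0,"wy":0,"wz":0,"tx":0,"ty":0,"tz":0,"fingers":0}]'

```

```text
time_s: 18.1
ee_pos: [499.2, 271.5, 103.7]
tcp_rot: [[0.374, -0.927, 0.001], [-0.927, -0.374, -0.0], [0.001, -0.0, -1.0]]
force: [1.1, -1.2, 1.7]
grip_width: 0.4
gripper_force: 1.2
```

```bash
python3 -m handwheel '[{"wx":0,"wy":0,"wz":0,"tx":-0.2,"ty":-0.1,"tz":0,"fingers":0},{"wx":0,"wy":0,"wz":0,"tx":-0.2,"ty":-0.1,"tz":0,"fingers":0},{"wx":0,"wy":0,"wz":0,"tx":0,"ty":0,"tz":0,"fingers":0},{"wx":0,"wy":0,"wz":0,"tx":0,"ty":0,"tz":0,"fingers":0}]'

```

```text
time_s: 18.43
ee_pos: [499.2, 272.0, 103.6]
tcp_rot: [[0.371, -0.928, -0.0], [-0.928, -0.371, -0.005], [0.004, 0.002, -1.0]]
force: [0.7, -14.4, 4.1]
grip_width: 0.5
gripper_force: 6.9
```

```bash
python3 -m handwheel '[{"wx":0,"wy":0,"wz":0,"tx":1.5,"ty":0,"tz":0,"fingers":0},{"wx":0,"wy":0,"wz":0,"tx":1.5,"ty":0,"tz":0,"fingers":0},{"wx":0,"wy":0,"wz":-0.119,"tx":0,"ty":0,"tz":-4,"fingers":0},{"wx":0,"wy":0,"wz":-0.119,"tx":0,"ty":0,"tz":-4,"fingers":0},{"wx":0,"wy":0,"wz":-0.119,"tx":0,"ty":0,"tz":-4,"fingers":0},{"wx":0,"wy":0,"wz":-0.119,"tx":0,"ty":0,"tz":0,"fingers":0},{"wx":0,"wy":0,"wz":-0.119,"tx":0,"ty":0,"tz":0,"fingers":0},{"wx":0,"wy":0,"wz":-0.119,"tx":0,"ty":0,"tz":0,"fingers":0},{"wx":0,"wy":0,"wz":-0.119,"tx":0,"ty":0,"tz":0,"fingers":0},{"wx":0,"wy":0,"wz":-0.119,"tx":0,"ty":0,"tz":0,"fingers":0},{"wx":0,"wy":0,"wz":-0.119,"tx":0,"ty":0,"tz":0,"fingers":0},{"wx":0,"wy":0,"wz":-0.119,"tx":0,"ty":0,"tz":0,"fingers":0}]'
python3 - <<'E'
from h import *
for c in('scene','side'):
    im=snap(c)
    for q in('fuse','latch_knob','isolator_grip'):print(c,q,[(round(d['score'],2),np.round(cam2w(c,d['xyz'])).tolist()) for d in viewer.spot_point(q,c)[:2]])
s=status.read_state(); print(s['time_s'],s['ee_pos'],np.array(s['joints']).round(2))
E
```

```text
time_s: 19.43
ee_pos: [510.1, 248.9, 223.7]
tcp_rot: [[1.0, 0.009, -0.0], [0.009, -1.0, 0.001], [-0.0, -0.001, -1.0]]
force: [0.4, 0.8, 0.0]
grip_width: 0.6
gripper_force: 0.0
scene fuse [(0.71, [500.0, 281.0, 14.0]), (0.37, [771.0, -239.0, 2.0])]
scene latch_knob [(0.46, [489.0, 289.0, 102.0])]
scene isolator_grip [(0.73, [446.0, -225.0, 143.0])]
side fuse [(0.59, [504.0, 282.0, 11.0])]
side latch_knob [(0.66, [490.0, 286.0, 99.0])]
side isolator_grip [(0.66, [442.0, -225.0, 139.0]), (0.6, [654.0, -20.0, -1.0])]
19.8333 [510.28995297 248.5196626  223.50338523] [-0.9   0.45  0.5   1.99 -0.3   0.77 -1.8 ]
```

```bash
python3 -m handwheel '[{"wx":0,"wy":0,"wz":0,"tx":-0.9,"ty":3.8,"tz":0,"fingers":0},{"wx":0,"wy":0,"wz":0,"tx":-0.9,"ty":3.8,"tz":0,"fingers":0},{"wx":0,"wy":0,"wz":0,"tx":-0.9,"ty":3.8,"tz":0,"fingers":0},{"wx":0,"wy":0,"wz":0,"tx":-0.9,"ty":3.8,"tz":0,"fingers":0},{"wx":0,"wy":0,"wz":0,"tx":-0.9,"ty":3.8,"tz":0,"fingers":0},{"wx":0,"wy":0,"wz":0,"tx":-0.9,"ty":3.8,"tz":0,"fingers":0},{"wx":0,"wy":0,"wz":0,"tx":-0.9,"ty":3.8,"tz":0,"fingers":0},{"wx":0,"wy":0,"wz":0,"tx":-0.9,"ty":3.8,"tz":0,"fingers":0},{"wx":0,"wy":0,"wz":0,"tx":-0.9,"ty":3.8,"tz":0,"fingers":0},{"wx":0,"wy":0,"wz":0,"tx":-0.9,"ty":3.8,"tz":0,"fingers":0},{"wx":0,"wy":0,"wz":0,"tx":-0.9,"ty":3.8,"tz":0,"fingers":0},{"wx":0,"wy":0,"wz":0,"tx":-0.9,"ty":3.8,"tz":0,"fingers":0}]'
python3 -m handwheel '[{"wx":0,"wy":0,"wz":0,"tx":0,"ty":0,"tz":0,"fingers":0},{"wx":0,"wy":0,"wz":0,"tx":0,"ty":0,"tz":0,"fingers":0}]'

```

```text
time_s: 20.83
ee_pos: [403.1, -209.6, 223.8]
tcp_rot: [[1.0, 0.002, 0.0], [0.002, -1.0, 0.0], [0.0, -0.0, -1.0]]
force: [1.2, 0.6, -0.4]
grip_width: 0.5
gripper_force: 0.0
time_s: 21.0
ee_pos: [402.9, -210.1, 223.7]
tcp_rot: [[1.0, -0.004, 0.0], [-0.004, -1.0, -0.001], [0.0, 0.001, -1.0]]
force: [-0.2, 0.9, -0.1]
grip_width: 0.5
gripper_force: 0.0
```

```bash
python3 -m handwheel '[{"wx":0,"wy":0,"wz":0,"tx":-0.2,"ty":1.7,"tz":3.0,"fingers":0},{"wx":0,"wy":0,"wz":0,"tx":0,"ty":0,"tz":3.4,"fingers":0},{"wx":0,"wy":0,"wz":0,"tx":0,"ty":0,"tz":3.4,"fingers":0},{"wx":0,"wy":0,"wz":0,"tx":0,"ty":0,"tz":0,"fingers":0},{"wx":0,"wy":0,"wz":0,"tx":0,"ty":0,"tz":0,"fingers":0}]'

```

```text
time_s: 21.42
ee_pos: [401.2, -223.6, 124.8]
tcp_rot: [[1.0, 0.003, -0.004], [0.003, -1.0, 0.002], [-0.004, -0.002, -1.0]]
force: [-0.8, 0.1, -0.3]
grip_width: 0.6
gripper_force: 0.0
```

```bash
python3 -m handwheel '[{"wx":0,"wy":0,"wz":0,"tx":1.2,"ty":0,"tz":0,"fingers":0},{"wx":0,"wy":0,"wz":0,"tx":1.2,"ty":0,"tz":0,"fingers":0},{"wx":0,"wy":0,"wz":0,"tx":1.2,"ty":0,"tz":-1.0,"fingers":0},{"wx":0,"wy":0,"wz":0,"tx":1.3,"ty":0,"tz":-1.0,"fingers":0},{"wx":0,"wy":0,"wz":0,"tx":1.5,"ty":0,"tz":-0.9,"fingers":0},{"wx":0,"wy":0,"wz":0,"tx":1.5,"ty":0,"tz":-0.7,"fingers":0},{"wx":0,"wy":0,"wz":0,"tx":1.5,"ty":0,"tz":-0.5,"fingers":0},{"wx":0,"wy":0,"wz":0,"tx":1.5,"ty":0,"tz":-0.3,"fingers":0},{"wx":0,"wy":0,"wz":0,"tx":1.5,"ty":0,"tz":-0.1,"fingers":0},{"wx":0,"wy":0,"wz":0,"tx":1.2,"ty":0,"tz":0,"fingers":0},{"wx":0,"wy":0,"wz":0,"tx":0,"ty":0,"tz":0,"fingers":0},{"wx":0,"wy":0,"wz":0,"tx":0,"ty":0,"tz":0,"fingers":0}]'
python3 - <<'E'
from h import *
for c in('scene','side'):
    snap(c)
    print(c,[(round(d['score'],2),np.round(cam2w(c,d['xyz'])).tolist()) for d in viewer.spot_point('isolator_grip',c)[:3]])
E
```

```text
time_s: 22.42
ee_pos: [538.7, -224.1, 171.4]
tcp_rot: [[1.0, 0.004, 0.001], [0.004, -1.0, -0.001], [0.001, 0.001, -1.0]]
force: [-0.6, 0.6, -1.0]
grip_width: 0.6
gripper_force: 0.0
scene [(0.47, [599.0, -232.0, 143.0])]
side [(0.91, [594.0, -229.0, 139.0])]
```

```bash
python3 -m handwheel '[{"wx":0,"wy":0,"wz":0,"tx":0,"ty":0,"tz":-3,"fingers":0},{"wx":0,"wy":0,"wz":0,"tx":0,"ty":0,"tz":-3,"fingers":0},{"wx":0,"wy":0,"wz":0,"tx":0,"ty":0,"tz":-2,"fingers":0},{"wx":0,"wy":0,"wz":0,"tx":0,"ty":0,"tz":0,"fingers":0},{"wx":0,"wy":0,"wz":0,"tx":0,"ty":0,"tz":0,"fingers":0},{"wx":0,"wy":0,"wz":0,"tx":0,"ty":0,"tz":0,"fingers":0}]'
python3 - <<'E'
from h import *
ims=[]
for c in('scene','side'):
    ims.append(snap(c))
    for q in('isolator_grip','fuse','latch_knob','aux_ball'):print(c,q,[(round(d['score'],2),np.round(cam2w(c,d['xyz'])).tolist()) for d in viewer.spot_point(q,c)[:1]])
a=np.hstack([ims[0][130:280,120:370],ims[1][130:280,120:370]]); cv2.imwrite('pics/z.png',cv2.cvtColor(cv2.resize(a,(800,240)),cv2.COLOR_RGB2BGR))
E
```

```text
time_s: 23.12
ee_pos: [537.0, -224.3, 250.0]
tcp_rot: [[1.0, 0.003, -0.001], [0.003, -1.0, 0.001], [-0.001, -0.001, -1.0]]
force: [-0.3, -0.5, -0.7]
grip_width: 0.5
gripper_force: 0.0
scene isolator_grip [(0.71, [599.0, -235.0, 148.0])]
scene fuse [(0.56, [503.0, 282.0, 13.0])]
scene latch_knob [(0.7, [488.0, 288.0, 99.0])]
scene aux_ball [(0.72, [490.0, 288.0, 101.0])]
side isolator_grip [(0.84, [595.0, -233.0, 142.0])]
side fuse [(0.79, [502.0, 280.0, 9.0])]
side latch_knob [(0.64, [494.0, 293.0, 97.0])]
side aux_ball [(0.83, [468.0, -335.0, 115.0])]
```

View pics/z.png

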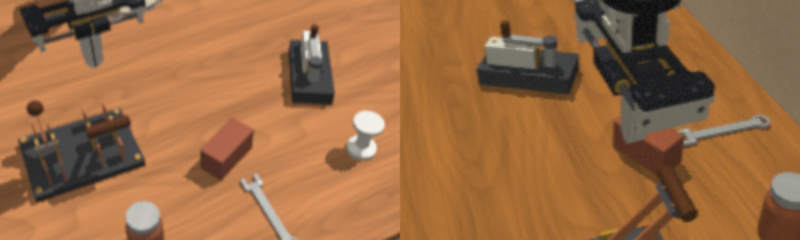

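The picture shows the fuse home with the bar shut over it (310,55 in the left view; 520,55 in the right), the T handle on (105,125), the ball switch still off (35,107), and the arm clear of everything.

```bash
python3 -c "
from cell import finish_job
print(finish_job())"
```

```text
the job is handed in; nothing more can be done
None
```

The job is handed in at about 23 s of the 72 s allowed: by the last camera check the isolator had been thrown off and is back on, the fuse is home with the locking bar shut over it, and I saw no movement of the ball switch or bystanders; no verdict came back.

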